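Find the empty compartment and push its lid open

ROBOT

A 6-joint arm with a two-finger parallel gripper is mounted at the origin on a cart in front of the work surface, level with it; the furniture and walls round the work are solid. World frame = base frame: x ahead of the robot, y to its left, z up, the work surface at z = 0. Lengths are in m, angles in rad, forces in N, time in s.
With the tool pointing down it reaches from about 0.35 to 0.975 m from the base axis. Payload 4.9 kg.
Tool frame: the origin (TCP) lies midway between the tips of the shut fingers; the grasp point (between the pads) lies 19 mm behind it (manip.pinch_z is the x of the grasp point in the tool frame, in m); x points along the fingers, y is the direction in which the jaws open and shut, and the axes are right-handed (so a half turn about x gives the same grasp; the last joint's range is limited). The gripper opens to 85 mm and grips with 20 to 120 N. Pads are 22 mm wide; open, the fingers measure 114 mm over their backs; the gripper's body (76 mm by 85 mm) begins 54 mm behind the grasp point. The pads swing forward as they close: fully open they stand 13 mm farther back than shut.
Start: joints at [-1.283, 0.053, 1.613, -0, 1.476, -0.119], TCP at [0.247, -0.574, 0.231] pointing down, gripper open.
Joint ranges: [-3.01, 3.01], [-1.01, 2.22], [0.06, 2.58], [-1.02, 4.17], [0.09, 2.62], [-3.14, 3.14]. Speed limits (rad/s): [2.57, 2.57, 3.14, 3.14, 3.14, 3.14].

INTERFACE

Orientations are given as a unit quaternion [w, x, y, z].
In Python, from plant import sensors, cams, workorder, manip gives the robot as it stands.
- The arm moves only by the tool drive_tool, never from a script. Its argument "series" is a list of rows, each an object of numbers: "x", "y", "z": the shift along the tool's x, y, z in units of 25 mm (1.0 is 25 mm); "ax", "ay", "az": the turn, a rotation vector about the tool's x, y, z in units of 5 degrees (1.0 is 5 degrees). A call has 1 to 5 rows; each row is the pose to reach, as a shift and turn from the pose commanded when the call began, along the tool's axes at that moment; what a row does not reach only later rows make up. A row lasts 1/12 s, in which the tool goes at most 41.7 mm and 7.16 degrees, less where a joint would pass 70% of its speed; a pose out of reach is approached as far as the arm can. A call with a gripper value outside its range is refused whole. "hand" is the opening, from 0 (shut) to 1 (fully open), set as the call begins (left out, the last holds). The fingers move at their own pace and stop on an object; the grip force is fixed at half the most. Time passes only in rows, so rows that repeat a pose let the fingers close. It gives the time, the measured TCP pose, the force and the opening at its end, in the units of the state.
- sensors.state(): the state, without advancing time (a new reading comes with each control period).
- cams.grab_frame(name): name is "side" or "top"; returns a dict with "img" (384x512x3 uint8, blue, green, red), "camera_matrix" (3x3 intrinsics, pixels), "k1" (the pictures are not rectified: a ray, as slopes to the right and down, at radius r is drawn at 1 + k1 r^2 times it, then the intrinsics apply), "cam_to_world" (4x4, takes a point from camera to world coordinates). Camera axes: x right, y down, z forward; pixel columns grow to the right and rows downward; lengths in m; the calibration is good to about 2 mm. A picture is of the moment at which its call begins. There is no depth.
- workorder.job_done(): hands the job in, once; it reports no verdict.
The state is a dict: "time": time; "joint_pos": joint angles; "joint_vel": joint speeds; "joint_efforts": joint torques, N m; "tool_pos": TCP position; "tool_rot": TCP orientation; "contact_force": force on the tool from outside, world axes, zero at the start; "ft_torque": the same for the moment, N m; "gripper_width": opening from 0.0 (shut) to 1.0 (fully open).
Only numpy, scipy, OpenCV 4.12 (cv2) and the standard library are available. Lean on these libraries where they do the work, as an engineer would, in place of code of your own. Each camera call takes 0.05 s, during which the arm holds its last target.

TASK

One of the four compartments of the cassette store is empty, and only its lid rocks when you press the ribbed pad at its near end; the other lids sit on a cassette and barely give. Press the pads gently, one after another, until you find the lid that rocks, then push that lid up by its risen far edge until it stands almost upright, and leave it standing open for loading. Only touch and push, never grip or lift anything, and leave the glassware and the mortar round the store where they are.

Things in the scene. Friction and masses are not known exactly. Their poses are not given: they have to be found in the camera images.
- store: Grey fixed box, 137 deep (x) x 390 wide (y) x 75 mm high, four compartments side by side. Origin: centre of underside; x from its front (robot side, blank card holders) to its back, y left, z up; turned up to 15 deg. Rim (14 mm front and back) and shut lids are flush at 75 mm. Lid centres 94 mm apart. Three hold a cassette up to just under the lid, one (unseen, changes) is empty, 65 mm deep.
- lid_1 (a joint): Angle (rad) of the leftmost (+y) lid: 0 shut, grows as near end sinks and far end rises, stop 1.45; starts 0. Aluminium plate 105 (x) x 82 x 6 mm on a cross pin at half its thickness, 45 mm from near, 60 from far end. Pin is stiff (0.05 N m, about 2 N at the pad): stays where left. Over a cassette it gives under 0.1 rad, then is solid; over the empty compartment it tips freely.
- lid_1_pad (a point): Centre of the ribbed press pad (50 x 27 mm, dark ribs) on top of the near part of the leftmost (+y) lid, on its top face, 30 mm in front of the pin and 15 mm behind the lid's near end; moves with the lid.
- lid_1_edge (a point): Middle of the far (back) top edge of the leftmost (+y) lid, 60 mm behind the pin; rises as it tips (risen by 30 mm or more after a 15 mm press of the pad). Fingertips behind and below it must follow its arc round the pin, forward and up together; a level push may jam by friction.
- lid_2 (a joint): Angle (rad) of the second lid from the left: 0 shut, grows as near end sinks and far end rises, stop 1.45; starts 0. Aluminium plate 105 (x) x 82 x 6 mm on a cross pin at half its thickness, 45 mm from near, 60 from far end. Pin is stiff (0.05 N m, about 2 N at the pad): stays where left. Over a cassette it gives under 0.1 rad, then is solid; over the empty compartment it tips freely.
- lid_2_pad (a point): Centre of the ribbed press pad (50 x 27 mm, dark ribs) on top of the near part of the second lid from the left, on its top face, 30 mm in front of the pin and 15 mm behind the lid's near end; moves with the lid.
- lid_2_edge (a point): Middle of the far (back) top edge of the second lid from the left, 60 mm behind the pin; rises as it tips (risen by 30 mm or more after a 15 mm press of the pad). Fingertips behind and below it must follow its arc round the pin, forward and up together; a level push may jam by friction.
- lid_3 (a joint): Angle (rad) of the third lid from the left: 0 shut, grows as near end sinks and far end rises, stop 1.45; starts 0. Aluminium plate 105 (x) x 82 x 6 mm on a cross pin at half its thickness, 45 mm from near, 60 from far end. Pin is stiff (0.05 N m, about 2 N at the pad): stays where left. Over a cassette it gives under 0.1 rad, then is solid; over the empty compartment it tips freely.
- lid_3_pad (a point): Centre of the ribbed press pad (50 x 27 mm, dark ribs) on top of the near part of the third lid from the left, on its top face, 30 mm in front of the pin and 15 mm behind the lid's near end; moves with the lid.
- lid_3_edge (a point): Middle of the far (back) top edge of the third lid from the left, 60 mm behind the pin; rises as it tips (risen by 30 mm or more after a 15 mm press of the pad). Fingertips behind and below it must follow its arc round the pin, forward and up together; a level push may jam by friction.
- lid_4 (a joint): Angle (rad) of the rightmost lid: 0 shut, grows as near end sinks and far end rises, stop 1.45; starts 0. Aluminium plate 105 (x) x 82 x 6 mm on a cross pin at half its thickness, 45 mm from near, 60 from far end. Pin is stiff (0.05 N m, about 2 N at the pad): stays where left. Over a cassette it gives under 0.1 rad, then is solid; over the empty compartment it tips freely.
- lid_4_pad (a point): Centre of the ribbed press pad (50 x 27 mm, dark ribs) on top of the near part of the rightmost lid, on its top face, 30 mm in front of the pin and 15 mm behind the lid's near end; moves with the lid.
- lid_4_edge (a point): Middle of the far (back) top edge of the rightmost lid, 60 mm behind the pin; rises as it tips (risen by 30 mm or more after a 15 mm press of the pad). Fingertips behind and below it must follow its arc round the pin, forward and up together; a level push may jam by friction.
- vial_violet: Bystander: small vial with violet contents, 29 mm across, 57 mm high, loose on the bench in front of the store. Origin: centre of its underside.
- dropper_bottle: Bystander: small brown bottle, 35 mm across, 76 mm high, loose in front of the store. Origin: centre of its underside.
- beaker: Bystander: glass beaker 74 mm across, 90 mm high, loose, left of the store. Origin: centre of its underside.
- mortar: Bystander: dark mortar bowl 81 mm across, 30 mm high, loose, right of the store. Origin: centre of its underside.

How it is judged:
By the outcome, as a careful person would: the job done as asked, in the order asked, and still so for the second after the job is handed in, with the robot touching nothing.
It also fails if it takes over 56 s, if anything falls off the work surface, if the arm or the gripper's body presses on something with over 40 N, if the wrist force passes 120 N, or if a joint passes its speed limit or range.

## Working session

There is one attempt and no reset: what is moved stays moved. The work goes in short steps, Python scripts to look and compute and a tool call to move; the robot and the scene stay as the last step left them, time stands still between calls to the robot, and variables do not carry over. Pictures are saved under pics/ and viewed, and the job is handed in when it is done.

Besides the shell and the picture viewer there is one more tool, called after ">>>" as name(argument=value, ...) on one line, values as JSON. drive_tool: Moves the arm, as the interface text tells. Its arguments: {"type":"object","properties":{"series":{"type":"array","items":{"type":"object","properties":{"x":{"type":"number"},"y":{"type":"number"},"z":{"type":"number"},"ax":{"type":"number"},"ay":{"type":"number"},"az":{"type":"number"}}}},"hand":{"type":"number"}},"required":["series"]}

```bash
ls; mkdir -p pics; python3 - <<'E'
from plant import sensors,cams,workorder,manip
import cv2
print(sensors.state()); print(manip.pinch_z)
for n in("side","top"):
    f=cams.grab_frame(n); cv2.imwrite(f"pics/{n}0.png",f["img"]); print(n,f["camera_matrix"],f["k1"],f["cam_to_world"])
E
```

```text
pics
{'time': 0.0, 'joint_pos': array([-1.28295367e+00,  5.33801243e-02,  1.61432184e+00, -5.23925089e-06,
        1.47599138e+00, -1.18977803e-01]), 'joint_vel': array([-0.00037882,  0.00097905, -0.00025817, -0.00056486,  0.00104453,
       -0.00040409]), 'joint_efforts': array([ 1.71694533e-03, -3.93677688e+01, -3.70179713e+01, -2.54153622e-05,
        7.07662912e-03,  1.46338536e-06]), 'tool_pos': array([ 0.24713786, -0.57337338,  0.23003197]), 'tool_rot': array([-0.14210313, -0.69246373, -0.14358294,  0.69259268]), 'contact_force': array([0.49838871, 0.34795375, 0.28309502]), 'ft_torque': array([-0.00015243,  0.03114788,  0.04295412]), 'gripper_width': 0.9996427020828899}
-0.0187
side [[490.96660643   0.         254.47713409]
 [  0.         490.96660643 193.26745375]
 [  0.           0.           1.        ]] -0.07114984512182525 [[-0.95239547 -0.11959335  0.28042877  0.18141516]
 [-0.30404189  0.44015998 -0.84487734  1.06944216]
 [-0.02239181 -0.88991945 -0.45556776  0.62699313]
 [ 0.          0.          0.          1.        ]]
top [[374.74100489   0.         261.85774513]
 [  0.         374.74100489 193.83377467]
 [  0.           0.           1.        ]] 0.003536849158157811 [[-0.02543931 -0.97428498  0.22387856  0.28228959]
 [-0.99966008  0.02351442 -0.01126021  0.05193122]
 [ 0.00570628 -0.22408891 -0.974552    1.10819069]
 [ 0.          0.          0.          1.        ]]
```

View pics/top0.png

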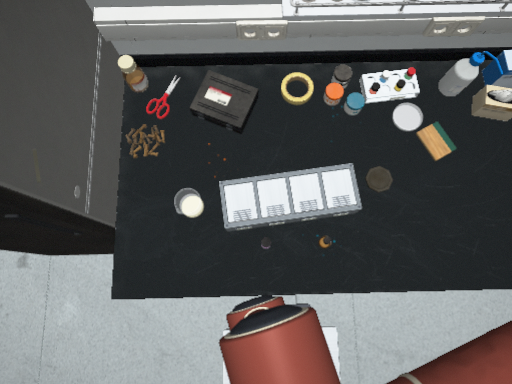

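View pics/side0.png

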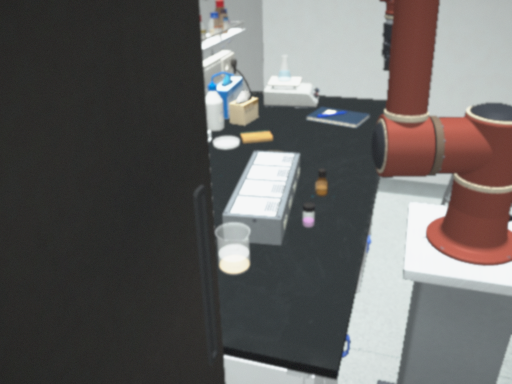

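The top view shows the store at columns 220–360 and rows 165–230, with four bright lids and their ribbed pads at the near (lower) end. The vial is near (266,243), the dropper bottle near (325,242), the beaker near (189,203) and the mortar near (379,179). In the side view the store spans columns 225–300 and rows 150–240.

```bash
cat > h.py <<'E'
import numpy as np,cv2
from plant import sensors,cams,workorder,manip
def ray(f,px):
    K=f["camera_matrix"];k=f["k1"]
    p=cv2.undistortPoints(np.array([[px]],float),K,np.array([k,0,0,0.]))[0,0]
    T=f["cam_to_world"]; return T[:3,3],T[:3,:3]@np.array([p[0],p[1],1])
def onz(f,px,z):
    o,d=ray(f,px); return o+d*(z-o[2])/d[2]
def proj(f,P):
    T=f["cam_to_world"]; c=T[:3,:3].T@(np.array(P,float)-T[:3,3]); s=c[:2]/c[2]; s=s*(1+f["k1"]*(s@s))
    return (f["camera_matrix"]@np.array([*s,1]))[:2]
E
python3 - <<'E'
from h import *
f=cams.grab_frame("top"); g=cv2.cvtColor(f["img"],cv2.COLOR_BGR2GRAY)
roi=np.zeros_like(g); roi[155:240,212:366]=1
m=((g>60)&(roi>0)).astype(np.uint8)*255
c=max(cv2.findContours(m,0,2)[0],key=cv2.contourArea); print("box outline",cv2.minAreaRect(c), cv2.approxPolyDP(cv2.convexHull(c),3,True)[:,0].tolist())
m=((g>195)&(roi>0)).astype(np.uint8)*255
for c in cv2.findContours(m,0,2)[0]:
    if cv2.contourArea(c)<200: continue
    r=cv2.minAreaRect(c); q=cv2.boxPoints(r)
    print("lid",r, onz(f,r[0],.075).round(4)); print(np.array([onz(f,x,.075)[:2] for x in q]).round(4).tolist())
s=f["img"][150:260,170:400]; cv2.imwrite("pics/z.png",cv2.resize(s,None,fx=3.4,fy=3.4,interpolation=cv2.INTER_CUBIC))
f=cams.grab_frame("side");s=f["img"][140:280,200:340]; cv2.imwrite("pics/zs.png",cv2.resize(s,None,fx=4.2,fy=4.2,interpolation=cv2.INTER_CUBIC))
E
```

```text
box outline ((290.00494384765625, 196.73541259765625), (51.588134765625, 139.79696655273438), 82.09283447265625) [[353, 164], [362, 207], [355, 212], [238, 230], [224, 227], [219, 181]]
lid ((239.94998168945312, 201.65000915527344), (36.06244659423828, 29.13279914855957), 81.8698959350586) [0.4986 0.1022 0.075 ]
[[0.5455, 0.1498], [0.5557, 0.0677], [0.4525, 0.0555], [0.4428, 0.1359]]
lid ((272.9299621582031, 197.00999450683594), (35.921024322509766, 28.708538055419922), 81.8698959350586) [0.5097 0.009  0.075 ]
[[0.5568, 0.0552], [0.5669, -0.0263], [0.4634, -0.0364], [0.4539, 0.0433]]
lid ((305.89190673828125, 192.35133361816406), (36.16777038574219, 28.93421745300293), 80.53767395019531) [ 0.5209 -0.0849  0.075 ]
[[0.5675, -0.0379], [0.5797, -0.1204], [0.4752, -0.131], [0.4637, -0.0502]]
lid ((338.260009765625, 187.68002319335938), (36.6715202331543, 28.532230377197266), 79.69515228271484) [ 0.5323 -0.1776  0.075 ]
[[0.5792, -0.1311], [0.5926, -0.2129], [0.4863, -0.2232], [0.4736, -0.1432]]
```

View pics/z.png

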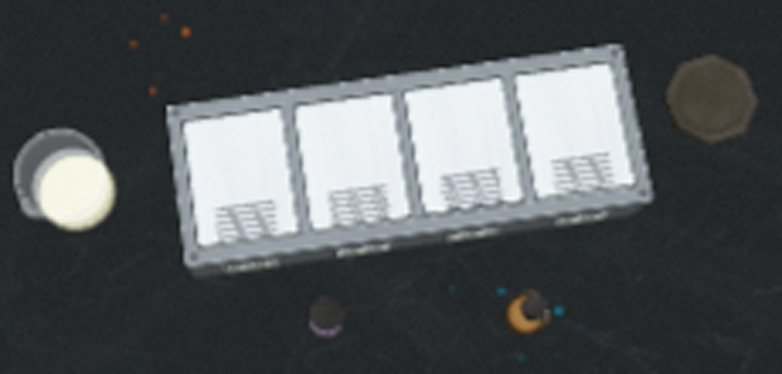

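View pics/zs.png

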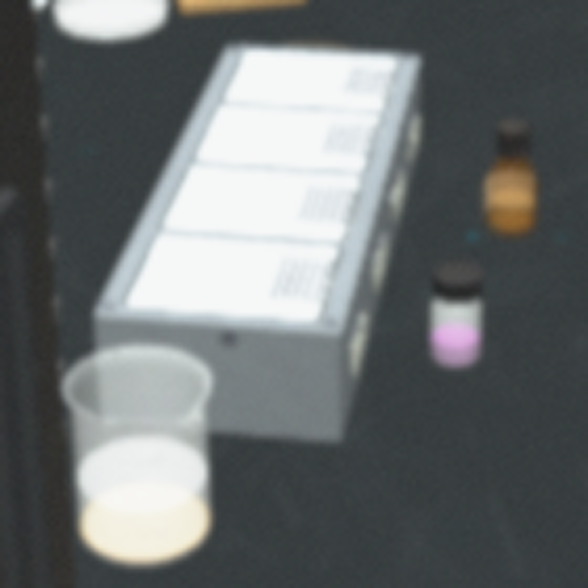

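```bash
cat >> h.py <<'E'
from scipy.spatial.transform import Rotation as R
C=np.array([.5154,-.0378]); YAW=np.arctan2(.0337,.2798)
ex=np.array([np.cos(YAW),np.sin(YAW)]); ey=np.array([-ex[1],ex[0]])
def sp(x,y,z): return np.array([*(C+x*ex+y*ey),z])      # store -> world
LY={1:.141,2:.047,3:-.047,4:-.141}
RT=np.array([[0,ey[0],ex[0]],[0,ey[1],ex[1]],[-1,0,0]])
def go(P):
    s=sensors.state(); w,x,y,z=s["tool_rot"]; A=R.from_quat([x,y,z,w]).as_matrix()
    d=A.T@(np.array(P)-s["tool_pos"])/.025; r=np.degrees(R.from_matrix(A.T@RT).as_rotvec())/5
    print("t",round(s["time"],2),"pos",s["tool_pos"].round(4),"F",s["contact_force"].round(2),"shift",d.round(2),"turn",r.round(2), "store xy",(np.array([ex,ey])@(s["tool_pos"][:2]-C)).round(4))
E
python3 - <<'E'
from h import *
f=cams.grab_frame("top")
v=cv2.resize(f["img"][150:260,170:400],None,fx=3.4,fy=3.4)
for i in LY:
    for x in(-.0375,-.0075,.0525):
        p=proj(f,sp(x,LY[i],.075)); cv2.circle(v,(int((p[0]-170+.5)*3.4),int((p[1]-150+.5)*3.4)),3,(0,0,255),-1)
for a in(-1,1):
  for b in (-1,1):
    p=proj(f,sp(a*.0685,b*.195,.075)); cv2.circle(v,(int((p[0]-170+.5)*3.4),int((p[1]-150+.5)*3.4)),3,(0,255,0),-1)
cv2.imwrite("pics/z2.png",v)
f=cams.grab_frame("side")
v=cv2.resize(f["img"][140:280,200:340],None,fx=4.2,fy=4.2)
for i in LY:
    for x in(-.0375,.0525):
        p=proj(f,sp(x,LY[i],.075)); cv2.circle(v,(int((p[0]-200+.5)*4.2),int((p[1]-140+.5)*4.2)),3,(0,0,255),-1)
cv2.imwrite("pics/zs2.png",v)
go(sp(-.0375,LY[4],.12))
E
```

```text
t 0.3 pos [ 0.2472 -0.5738  0.2309] F [-0.2  -0.24 -0.66] shift [  4.44 -10.46 -15.3 ] turn [-3.271e+01 -1.000e-02  0.000e+00] store xy [-0.3303 -0.5001]
```

View pics/z2.png

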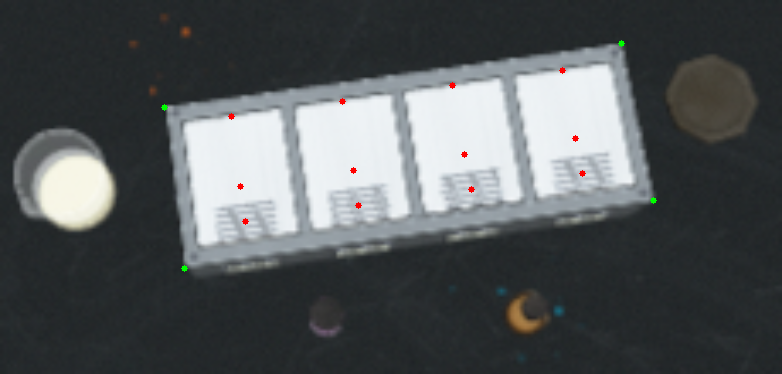

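View pics/zs2.png

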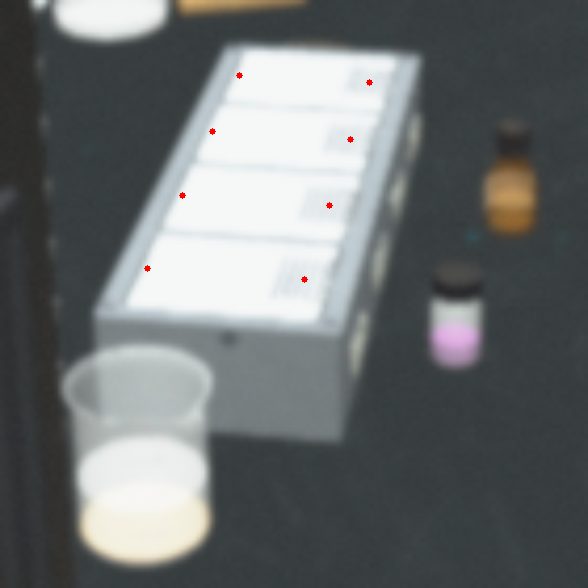

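Projected lid points sit on the pads, far edges and box corners in both views. A half turn of the tool gives the same contact with less rotation, so I'll use the flipped tool frame.

```bash
sed -i 's/^RT=.*/RT=np.array([[0,-ey[0],-ex[0]],[0,-ey[1],-ex[1]],[-1,0,0]])/' h.py; python3 -c "
from h import *
go(sp(-.0375,LY[4],.13))"
```

```text
t 0.3 pos [ 0.2472 -0.5738  0.2309] F [-0.2  -0.24 -0.66] shift [  4.04 -10.46 -15.3 ] turn [3.29 0.   0.01] store xy [-0.3303 -0.5001]
```

>>> drive_tool(hand=0, series=[{"x": 0, "y": -10.46, "z": -15.3, "ax": 3.29}, {"x": 0, "y": -10.46, "z": -15.3, "ax": 3.29}, {"x": 0, "y": -10.46, "z": -15.3, "ax": 3.29}, {"x": 0, "y": -10.46, "z": -15.3, "ax": 3.29}, {"x": 0, "y": -10.46, "z": -15.3, "ax": 3.29}])

```text
schema error: expected keys x, y, z, ax, ay, az
```

```bash
python3 -c "
from h import *
go(sp(-.0375,LY[4],.10))"
```

```text
t 0.3 pos [ 0.2472 -0.5738  0.2309] F [-0.2  -0.24 -0.66] shift [  5.24 -10.46 -15.3 ] turn [3.29 0.   0.01] store xy [-0.3303 -0.5001]
```

>>> drive_tool(hand=0, series=[{"x": 0, "y": -10.46, "z": -15.3, "ax": 3.29, "ay": 0, "az": 0}, {"x": 0, "y": -10.46, "z": -15.3, "ax": 3.29, "ay": 0, "az": 0}, {"x": 0, "y": -10.46, "z": -15.3, "ax": 3.29, "ay": 0, "az": 0}, {"x": 0, "y": -10.46, "z": -15.3, "ax": 3.29, "ay": 0, "az": 0}, {"x": 0, "y": -10.46, "z": -15.3, "ax": 3.29, "ay": 0, "az": 0}])

```text
time: 0.72
tool_pos: [0.3593, -0.3963, 0.2313]
tool_rot: [0.042, 0.706, 0.042, -0.706]
contact_force: [0.9, -0.4, 0.4]
gripper_width: 0.3
```

```bash
python3 -c "
from h import *
go(sp(-.0375,LY[4],.10))"
```

```text
t 0.72 pos [ 0.3593 -0.3963  0.2313] F [ 0.86 -0.44  0.37] shift [ 5.25 -7.86 -6.41] turn [-0.01 -0.   -0.  ] store xy [-0.1979 -0.3372]
```

>>> drive_tool(series=[{"x": 1, "y": -7.86, "z": -6.41, "ax": 0, "ay": 0, "az": 0}, {"x": 2, "y": -7.86, "z": -6.41, "ax": 0, "ay": 0, "az": 0}, {"x": 3, "y": -7.86, "z": -6.41, "ax": 0, "ay": 0, "az": 0}, {"x": 4, "y": -7.86, "z": -6.41, "ax": 0, "ay": 0, "az": 0}, {"x": 4.4, "y": -7.86, "z": -6.41, "ax": 0, "ay": 0, "az": 0}])

```text
time: 1.13
tool_pos: [0.4634, -0.2337, 0.1621]
tool_rot: [0.043, 0.707, 0.042, -0.705]
contact_force: [0.5, -0.5, 0.8]
gripper_width: -0.005
```

```bash
python3 -c "
from h import *
go(sp(-.0375,LY[4],.08))"
```

```text
t 1.13 pos [ 0.4634 -0.2337  0.1621] F [ 0.46 -0.46  0.8 ] shift [ 3.28 -1.9  -1.5 ] turn [ 0.   -0.03 -0.03] store xy [-0.0751 -0.1883]
```

>>> drive_tool(series=[{"x": 1, "y": -1.9, "z": -1.5, "ax": 0, "ay": -0.03, "az": -0.03}, {"x": 2.0, "y": -1.9, "z": -1.5, "ax": 0, "ay": -0.03, "az": -0.03}, {"x": 3.0, "y": -1.9, "z": -1.5, "ax": 0, "ay": -0.03, "az": -0.03}, {"x": 3.0, "y": -1.9, "z": -1.5, "ax": 0, "ay": -0.03, "az": -0.03}, {"x": 3.0, "y": -1.9, "z": -1.5, "ax": 0, "ay": -0.03, "az": -0.03}])

```text
time: 1.55
tool_pos: [0.4922, -0.1827, 0.0849]
tool_rot: [-0.041, -0.704, -0.044, 0.708]
contact_force: [-0.9, -0.1, 0.5]
gripper_width: -0.003
```

```bash
python3 -c "
from h import *
go(sp(-.0375,LY[4],.08))
cv2.imwrite('pics/s3.png',cv2.resize(cams.grab_frame('side')['img'][100:280,200:400],None,fx=3,fy=3))"
```

```text
t 1.55 pos [ 0.4922 -0.1827  0.0849] F [-0.95 -0.1   0.47] shift [ 0.19 -0.   -0.11] turn [0.   0.07 0.05] store xy [-0.0403 -0.1411]
```

View pics/s3.png

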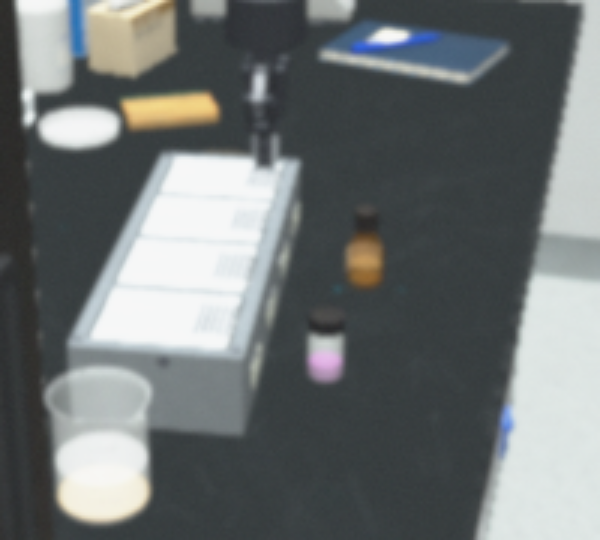

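Side view: the closed fingers stand just over the lid 4 pad (about (262,165) in the zoom). Now a gentle press.

>>> drive_tool(series=[{"x": 0.2, "y": 0, "z": -0.1, "ax": 0, "ay": 0, "az": 0}, {"x": 0.34, "y": 0, "z": -0.1, "ax": 0, "ay": 0, "az": 0}, {"x": 0.4, "y": 0, "z": -0.1, "ax": 0, "ay": 0, "az": 0}, {"x": 0.46, "y": 0, "z": -0.1, "ax": 0, "ay": 0, "az": 0}, {"x": 0.46, "y": 0, "z": -0.1, "ax": 0, "ay": 0, "az": 0}])

```text
time: 2.02
tool_pos: [0.4959, -0.1837, 0.0751]
tool_rot: [-0.041, -0.705, -0.043, 0.707]
contact_force: [1.3, 0.4, -0.1]
gripper_width: -0.002
```

>>> drive_tool(series=[{"x": 0.06, "y": 0, "z": 0, "ax": 0, "ay": 0, "az": 0}, {"x": 0.06, "y": 0, "z": 0, "ax": 0, "ay": 0, "az": 0}, {"x": 0.06, "y": 0, "z": 0, "ax": 0, "ay": 0, "az": 0}])

```text
time: 2.27
tool_pos: [0.496, -0.1837, 0.0742]
tool_rot: [-0.042, -0.705, -0.043, 0.707]
contact_force: [-3.2, -0.5, 5.3]
gripper_width: -0.002
```

>>> drive_tool(series=[{"x": 0.04, "y": 0, "z": 0, "ax": 0, "ay": 0, "az": 0}, {"x": 0.08, "y": 0, "z": 0, "ax": 0, "ay": 0, "az": 0}, {"x": 0.08, "y": 0, "z": 0, "ax": 0, "ay": 0, "az": 0}])

```text
time: 2.52
tool_pos: [0.496, -0.1837, 0.074]
tool_rot: [-0.042, -0.705, -0.043, 0.707]
contact_force: [-7.7, 2.0, 16.8]
gripper_width: -0.001
```

Lid 4 is solid: 17 N with almost no give. Next is lid 3.

>>> drive_tool(series=[{"x": -0.8, "y": 0, "z": 0, "ax": 0, "ay": 0, "az": 0}, {"x": -0.8, "y": -1.2, "z": 0, "ax": 0, "ay": 0, "az": 0}, {"x": -0.8, "y": -2.5, "z": 0, "ax": 0, "ay": 0, "az": 0}, {"x": -0.8, "y": -3.76, "z": 0, "ax": 0, "ay": 0, "az": 0}, {"x": -0.6, "y": -3.76, "z": 0, "ax": 0, "ay": 0, "az": 0}])

```text
time: 2.93
tool_pos: [0.4842, -0.086, 0.0867]
tool_rot: [-0.042, -0.705, -0.045, 0.706]
contact_force: [0.7, -0.3, -0.3]
gripper_width: 0.0
```

```bash
python3 -c "
from h import *
go(sp(-.0375,LY[3],.075))"
```

```text
t 2.93 pos [ 0.4842 -0.086   0.0867] F [ 0.69 -0.34 -0.34] shift [0.47 0.12 0.03] turn [0.04 0.02 0.05] store xy [-0.0367 -0.0442]
```

>>> drive_tool(series=[{"x": 0.2, "y": 0, "z": 0, "ax": 0, "ay": 0, "az": 0}, {"x": 0.34, "y": 0, "z": 0, "ax": 0, "ay": 0, "az": 0}, {"x": 0.42, "y": 0, "z": 0, "ax": 0, "ay": 0, "az": 0}, {"x": 0.46, "y": 0, "z": 0, "ax": 0, "ay": 0, "az": 0}, {"x": 0.46, "y": 0, "z": 0, "ax": 0, "ay": 0, "az": 0}])

```text
time: 3.35
tool_pos: [0.4846, -0.0906, 0.0747]
tool_rot: [-0.041, -0.705, -0.043, 0.707]
contact_force: [0.4, 0.2, -0.3]
gripper_width: -0.003
```

>>> drive_tool(series=[{"x": 0.06, "y": 0, "z": 0, "ax": 0, "ay": 0, "az": 0}, {"x": 0.1, "y": 0, "z": 0, "ax": 0, "ay": 0, "az": 0}, {"x": 0.1, "y": 0, "z": 0, "ax": 0, "ay": 0, "az": 0}])

```text
time: 3.6
tool_pos: [0.4848, -0.0905, 0.0727]
tool_rot: [-0.042, -0.705, -0.043, 0.707]
contact_force: [-0.2, -1.0, 2.5]
gripper_width: -0.0
```

>>> drive_tool(series=[{"x": 0.06, "y": 0, "z": 0, "ax": 0, "ay": 0, "az": 0}, {"x": 0.1, "y": 0, "z": 0, "ax": 0, "ay": 0, "az": 0}, {"x": 0.1, "y": 0, "z": 0, "ax": 0, "ay": 0, "az": 0}])

```text
time: 3.85
tool_pos: [0.4849, -0.0901, 0.0701]
tool_rot: [-0.042, -0.705, -0.043, 0.707]
contact_force: [-0.5, -1.6, 2.3]
gripper_width: 0.001
```

>>> drive_tool(series=[{"x": 0.06, "y": 0, "z": 0, "ax": 0, "ay": 0, "az": 0}, {"x": 0.12, "y": 0, "z": 0, "ax": 0, "ay": 0, "az": 0}, {"x": 0.12, "y": 0, "z": 0, "ax": 0, "ay": 0, "az": 0}])

```text
time: 4.1
tool_pos: [0.4848, -0.0897, 0.0669]
tool_rot: [-0.041, -0.705, -0.043, 0.707]
contact_force: [-0.2, -1.3, 1.9]
gripper_width: 0.001
```

Lid 3 rocks: it yields 8 mm at about 2 N. I'll press it deeper to raise the far edge.

>>> drive_tool(series=[{"x": 0.08, "y": 0, "z": 0, "ax": 0, "ay": 0, "az": 0}, {"x": 0.16, "y": 0, "z": 0, "ax": 0, "ay": 0, "az": 0}, {"x": 0.24, "y": 0, "z": 0, "ax": 0, "ay": 0, "az": 0}, {"x": 0.32, "y": 0, "z": 0, "ax": 0, "ay": 0, "az": 0}, {"x": 0.32, "y": 0, "z": 0, "ax": 0, "ay": 0, "az": 0}])

```text
time: 4.52
tool_pos: [0.4838, -0.0895, 0.058]
tool_rot: [-0.041, -0.704, -0.043, 0.707]
contact_force: [-0.7, 0.0, 1.1]
gripper_width: -0.001
```

```bash
python3 -c "
from h import *
go(sp(-.0375,LY[3],.075))
cv2.imwrite('pics/s4.png',cv2.resize(cams.grab_frame('side')['img'][100:280,200:400],None,fx=3,fy=3))
cv2.imwrite('pics/t4.png',cv2.resize(cams.grab_frame('top')['img'][140:270,200:380],None,fx=4,fy=4))"
```

```text
t 4.52 pos [ 0.4838 -0.0895  0.058 ] F [-0.72  0.03  1.05] shift [-0.68 -0.02  0.  ] turn [-0.    0.05  0.04] store xy [-0.0375 -0.0475]
```

View pics/s4.png

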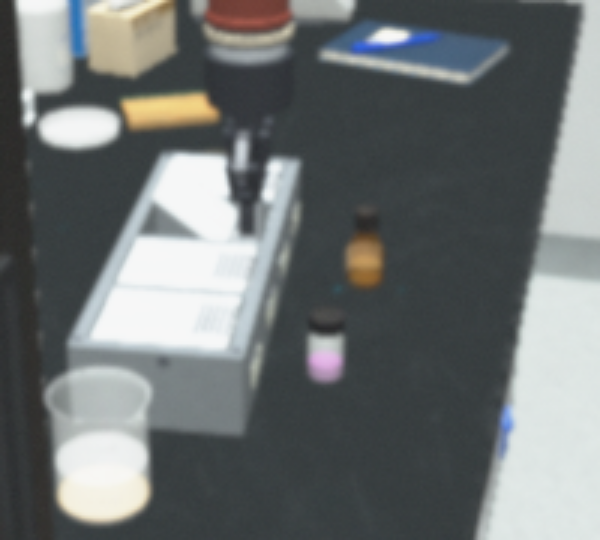

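View pics/t4.png

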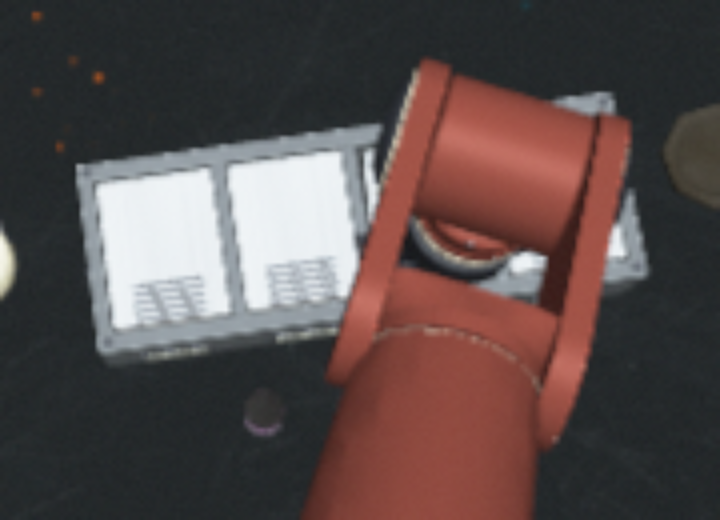

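Side view: the left edge of lid 3 has risen (dark side wedge at zoom (150–200,205–240)) and the compartment shows beneath it. I'll lift straight up, go behind the lid, and measure.

>>> drive_tool(series=[{"x": -1.6, "y": 0, "z": 0, "ax": 0, "ay": 0, "az": 0}, {"x": -3.2, "y": 0, "z": 0, "ax": 0, "ay": 0, "az": 0}, {"x": -4.6, "y": 0, "z": 0, "ax": 0, "ay": 0, "az": 0}, {"x": -4.6, "y": 0, "z": -1.5, "ax": 0, "ay": 0, "az": 0}, {"x": -4.6, "y": 0, "z": -3, "ax": 0, "ay": 0, "az": 0}])

```text
time: 5.03
tool_pos: [0.5617, -0.0816, 0.1793]
tool_rot: [0.042, 0.708, 0.042, -0.704]
contact_force: [-0.4, -0.9, -0.6]
gripper_width: -0.005
```

>>> drive_tool(series=[{"x": 0, "y": 0, "z": -1, "ax": 0, "ay": 0, "az": 0}, {"x": 0, "y": 0, "z": -1.8, "ax": 0, "ay": 0, "az": 0}, {"x": 0, "y": 0, "z": -1.8, "ax": 0, "ay": 0, "az": 0}, {"x": 0, "y": 0, "z": -1.8, "ax": 0, "ay": 0, "az": 0}])

```text
time: 5.37
tool_pos: [0.6039, -0.0754, 0.1726]
tool_rot: [-0.041, -0.704, -0.044, 0.708]
contact_force: [0.4, 0.2, 0.4]
gripper_width: -0.003
```

```bash
python3 -c "
from h import *
go(sp(.08,LY[3],.085))
f=cams.grab_frame('side'); a=f['img'][140:230,215:325]; v=cv2.resize(a,None,fx=6,fy=6)
for th,c in((.5,(0,0,255)),(.65,(0,160,0)),(.8,(255,0,0))):
  for y in(-.006,-.088):
    p=proj(f,sp(-.0075+.06*np.cos(th)-.003*np.sin(th),y,.072+.06*np.sin(th)+.003*np.cos(th))); cv2.circle(v,(int((p[0]-215+.5)*6),int((p[1]-140+.5)*6)),3,c,-1)
cv2.imwrite('pics/s5.png',v)"
```

```text
t 5.37 pos [ 0.6039 -0.0754  0.1726] F [0.35 0.17 0.39] shift [ 3.5  -0.03  0.12] turn [0.01 0.05 0.04] store xy [ 0.0834 -0.0479]
```

View pics/s5.png

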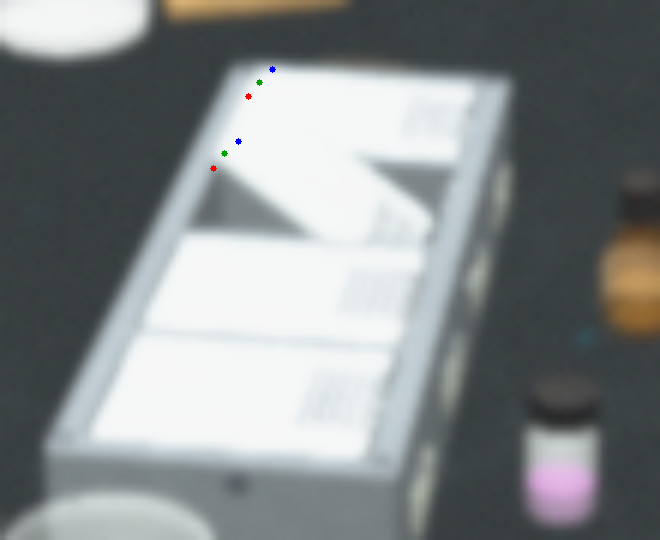

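The lid 3 corner at zoom (222,160) lies between the 0.5 and 0.65 rad markers, so the angle is about 0.6 rad. I'll descend behind it.

>>> drive_tool(series=[{"x": 1.2, "y": 0, "z": 0, "ax": 0, "ay": 0.05, "az": 0.04}, {"x": 2.4, "y": 0, "z": 0, "ax": 0, "ay": 0.05, "az": 0.04}, {"x": 3.5, "y": 0, "z": 0, "ax": 0, "ay": 0.05, "az": 0.04}, {"x": 3.5, "y": 0, "z": 0.3, "ax": 0, "ay": 0.05, "az": 0.04}, {"x": 3.5, "y": 0, "z": 0.5, "ax": 0, "ay": 0.05, "az": 0.04}])

```text
time: 5.83
tool_pos: [0.5882, -0.0768, 0.084]
tool_rot: [-0.042, -0.705, -0.042, 0.707]
contact_force: [0.1, -0.6, 1.0]
gripper_width: 0.0
```

```bash
python3 -c "
from h import *
go(sp(.06,LY[3],.083))
f=cams.grab_frame('side'); a=f['img'][120:230,205:325]; v=cv2.resize(a,None,fx=5,fy=5)
cv2.imwrite('pics/s6.png',v)"
```

```text
t 5.83 pos [ 0.5882 -0.0768  0.084 ] F [ 0.1  -0.56  0.99] shift [ 0.04 -0.02  0.31] turn [-0.01  0.04  0.01] store xy [ 0.0676 -0.0474]
```

View pics/s6.png

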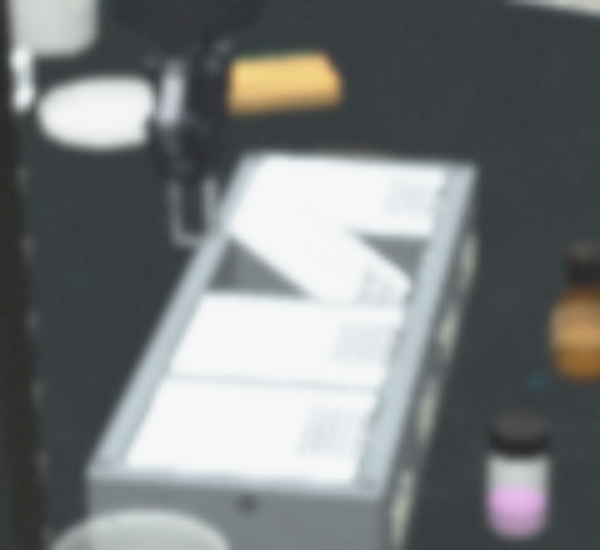

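>>> drive_tool(series=[{"x": 0, "y": 0, "z": 0.25, "ax": 0, "ay": 0, "az": 0}, {"x": 0, "y": 0, "z": 0.4, "ax": 0, "ay": 0, "az": 0}, {"x": 0, "y": 0, "z": 0.48, "ax": 0, "ay": 0, "az": 0}, {"x": 0, "y": 0, "z": 0.48, "ax": 0, "ay": 0, "az": 0}])

```text
time: 6.22
tool_pos: [0.5798, -0.0788, 0.0877]
tool_rot: [0.043, 0.707, 0.042, -0.704]
contact_force: [-1.3, -0.6, 0.1]
gripper_width: 0.0
```

```bash
python3 -c "
from h import *
go(sp(.0474,LY[3],.093))"
```

```text
t 6.22 pos [ 0.5798 -0.0788  0.0877] F [-1.28 -0.57  0.06] shift [-0.21 -0.05  0.46] turn [-0.01 -0.05 -0.02] store xy [ 0.059  -0.0484]
```

>>> drive_tool(series=[{"x": 0, "y": 0, "z": 0, "ax": 0, "ay": 0, "az": 0}, {"x": 0, "y": 0, "z": 0, "ax": 0, "ay": 0, "az": 0}])

```text
time: 6.38
tool_pos: [0.5798, -0.0785, 0.0867]
tool_rot: [0.043, 0.707, 0.042, -0.705]
contact_force: [-0.2, -0.5, -0.8]
gripper_width: 0.001
```

```bash
python3 -c "
from h import *
go(sp(.0474,LY[3],.093))"
```

```text
t 6.38 pos [ 0.5798 -0.0785  0.0867] F [-0.17 -0.46 -0.82] shift [-0.25 -0.05  0.47] turn [-0.   -0.03 -0.01] store xy [ 0.0591 -0.0481]
```

>>> drive_tool(series=[{"x": 0.1, "y": 0, "z": 0.06, "ax": 0, "ay": 0, "az": 0}, {"x": 0.1, "y": 0, "z": 0.12, "ax": 0, "ay": 0, "az": 0}, {"x": 0.1, "y": 0, "z": 0.18, "ax": 0, "ay": 0, "az": 0}, {"x": 0.1, "y": 0, "z": 0.18, "ax": 0, "ay": 0, "az": 0}])

```text
time: 6.72
tool_pos: [0.5746, -0.079, 0.0833]
tool_rot: [0.042, 0.706, 0.042, -0.705]
contact_force: [-0.1, 0.9, -0.1]
gripper_width: 0.001
```

```bash
python3 -c "
from h import *
go(sp(.0474,LY[3],.093))"
```

```text
t 6.72 pos [ 0.5746 -0.079   0.0833] F [-0.07  0.93 -0.12] shift [-0.39 -0.04  0.26] turn [-0.   -0.01 -0.01] store xy [ 0.0538 -0.048 ]
```

>>> drive_tool(series=[{"x": -0.1, "y": 0, "z": 0.08, "ax": 0, "ay": 0, "az": 0}, {"x": -0.2, "y": 0, "z": 0.14, "ax": 0, "ay": 0, "az": 0}, {"x": -0.3, "y": 0, "z": 0.22, "ax": 0, "ay": 0, "az": 0}, {"x": -0.4, "y": 0, "z": 0.3, "ax": 0, "ay": 0, "az": 0}, {"x": -0.5, "y": 0, "z": 0.4, "ax": 0, "ay": 0, "az": 0}])

```text
time: 7.13
tool_pos: [0.565, -0.0802, 0.0966]
tool_rot: [0.043, 0.707, 0.042, -0.705]
contact_force: [1.8, 0.4, -1.2]
gripper_width: 0.003
```

```bash
python3 -c "
from h import *
go(sp(.0384,LY[3],.101))
f=cams.grab_frame('side'); a=f['img'][120:230,205:325]; v=cv2.resize(a,None,fx=5,fy=5)
cv2.imwrite('pics/s7.png',v)"
```

```text
t 7.13 pos [ 0.565  -0.0802  0.0966] F [ 1.84  0.43 -1.2 ] shift [-0.17 -0.04  0.23] turn [-0.   -0.03 -0.01] store xy [ 0.0442 -0.0481]
```

View pics/s7.png

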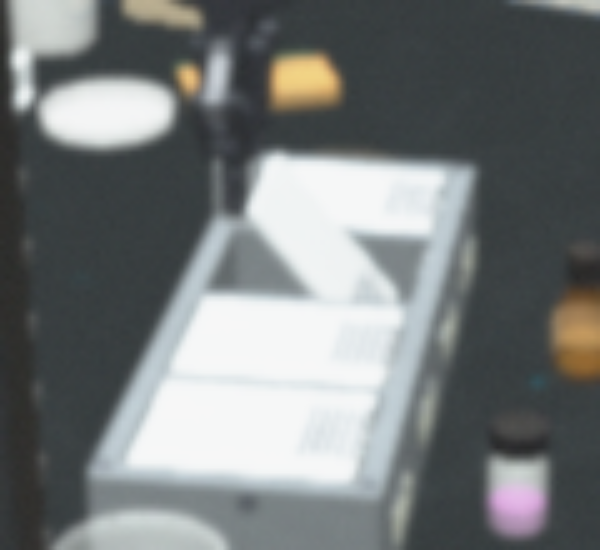

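The edge rests on the fingertips (zoom about (248,215)) and the lid follows. I'll carry on along the arc.

>>> drive_tool(series=[{"x": -0.09, "y": 0, "z": 0.12, "ax": 0, "ay": 0, "az": 0}, {"x": -0.18, "y": 0, "z": 0.24, "ax": 0, "ay": 0, "az": 0}, {"x": -0.26, "y": 0, "z": 0.36, "ax": 0, "ay": 0, "az": 0}, {"x": -0.34, "y": 0, "z": 0.5, "ax": 0, "ay": 0, "az": 0}, {"x": -0.41, "y": 0, "z": 0.64, "ax": 0, "ay": 0, "az": 0}])

```text
time: 7.6
tool_pos: [0.549, -0.0822, 0.1069]
tool_rot: [0.043, 0.707, 0.042, -0.705]
contact_force: [2.1, -0.2, 1.1]
gripper_width: -0.004
```

```bash
python3 -c "
from h import *
go(sp(.0167,LY[3],.111))
f=cams.grab_frame('side'); a=f['img'][120:230,205:325]; v=cv2.resize(a,None,fx=5,fy=5)
cv2.imwrite('pics/s8.png',v)"
```

```text
t 7.6 pos [ 0.549  -0.0822  0.1069] F [ 2.07 -0.2   1.05] shift [-0.16 -0.05  0.46] turn [-0.   -0.03 -0.01] store xy [ 0.0281 -0.0481]
```

View pics/s8.png

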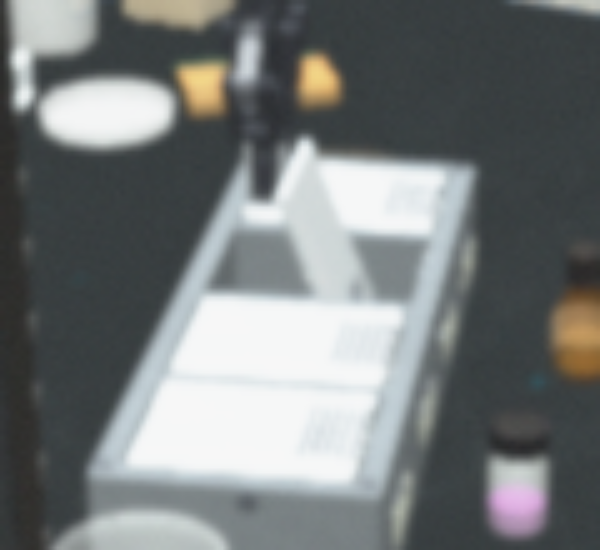

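Lid 3 is at about 1.2 rad, with its top edge at zoom (285–310,140–205). Pushing on to about 1.4.

>>> drive_tool(series=[{"x": -0.05, "y": 0, "z": 0.12, "ax": 0, "ay": 0, "az": 0}, {"x": -0.09, "y": 0, "z": 0.24, "ax": 0, "ay": 0, "az": 0}, {"x": -0.13, "y": 0, "z": 0.36, "ax": 0, "ay": 0, "az": 0}, {"x": -0.16, "y": 0, "z": 0.46, "ax": 0, "ay": 0, "az": 0}, {"x": -0.16, "y": 0, "z": 0.46, "ax": 0, "ay": 0, "az": 0}])

```text
time: 8.07
tool_pos: [0.5369, -0.0835, 0.1101]
tool_rot: [0.042, 0.706, 0.042, -0.706]
contact_force: [0.1, -0.2, -1.1]
gripper_width: 0.002
```

```bash
python3 -c "
from h import *
go(sp(.0140,LY[3],.111))
f=cams.grab_frame('side'); a=f['img'][120:230,205:325]; v=cv2.resize(a,None,fx=5,fy=5)
for th,c in((1.3,(0,0,255)),(1.45,(0,160,0))):
  for y in(-.006,-.088):
    p=proj(f,sp(-.0075+.06*np.cos(th)+.003*np.sin(th),y,.072+.06*np.sin(th)-.003*np.cos(th))); cv2.circle(v,(int((p[0]-205+.5)*5),int((p[1]-120+.5)*5)),3,c,-1)
cv2.imwrite('pics/s9.png',v)"
```

```text
t 8.07 pos [ 0.5369 -0.0835  0.1101] F [ 0.08 -0.17 -1.09] shift [-0.03 -0.04  0.08] turn [-0.   -0.01 -0.01] store xy [ 0.0159 -0.048 ]
```

View pics/s9.png

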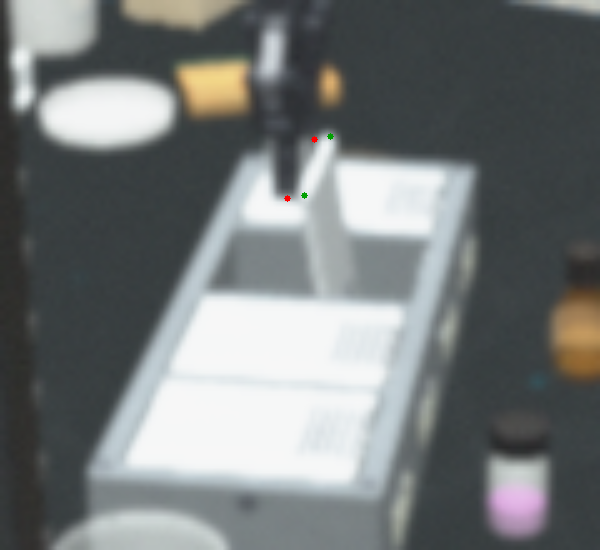

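The back corner sits on the 1.45 rad marker at zoom (303,197). One last tiny nudge to check against the stop, then back off.

>>> drive_tool(series=[{"x": 0, "y": 0, "z": 0.05, "ax": 0, "ay": 0, "az": 0}, {"x": 0, "y": 0, "z": 0.05, "ax": 0, "ay": 0, "az": 0}])

```text
time: 8.28
tool_pos: [0.5361, -0.0835, 0.1101]
tool_rot: [0.042, 0.706, 0.042, -0.705]
contact_force: [-0.0, -0.2, -0.0]
gripper_width: -0.0
```

>>> drive_tool(series=[{"x": 0, "y": 0, "z": -0.3, "ax": 0, "ay": 0, "az": 0}, {"x": 0, "y": 0, "z": -1.2, "ax": 0, "ay": 0, "az": 0}, {"x": -0.5, "y": 0, "z": -2, "ax": 0, "ay": 0, "az": 0}, {"x": -2, "y": 0, "z": -2.5, "ax": 0, "ay": 0, "az": 0}, {"x": -3.5, "y": 0, "z": -3, "ax": 0, "ay": 0, "az": 0}])

```text
time: 8.7
tool_pos: [0.6102, -0.074, 0.196]
tool_rot: [-0.042, -0.704, -0.043, 0.707]
contact_force: [0.7, -0.5, -0.3]
gripper_width: 0.001
```

>>> drive_tool(series=[{"x": -1, "y": 0, "z": -1, "ax": 0, "ay": 0, "az": 0}, {"x": -2, "y": 0, "z": -1, "ax": 0, "ay": 0, "az": 0}, {"x": -2, "y": 0, "z": -1, "ax": 0, "ay": 0, "az": 0}, {"x": -2, "y": 0, "z": -1, "ax": 0, "ay": 0, "az": 0}])

```text
time: 9.03
tool_pos: [0.6369, -0.0716, 0.2499]
tool_rot: [0.043, 0.708, 0.042, -0.704]
contact_force: [-0.2, 0.5, -0.7]
gripper_width: -0.0
```

```bash
python3 -c "
from h import *
go(sp(.0140,LY[3],.111))
f=cams.grab_frame('side'); a=f['img'][120:250,205:325]; v=cv2.resize(a,None,fx=4.6,fy=4.6)
for th,c in((1.3,(0,0,255)),(1.45,(0,160,0))):
  for y in(-.006,-.088):
    p=proj(f,sp(-.0075+.06*np.cos(th)+.003*np.sin(th),y,.072+.06*np.sin(th)-.003*np.cos(th))); cv2.circle(v,(int((p[0]-205+.5)*4.6),int((p[1]-120+.5)*4.6)),2,c,-1)
cv2.imwrite('pics/s10.png',v)
cv2.imwrite('pics/t10.png',cams.grab_frame('top')['img'])"
```

```text
t 9.03 pos [ 0.6369 -0.0716  0.2499] F [-0.18  0.54 -0.72] shift [ 5.54 -0.06  4.13] turn [ 0.   -0.06 -0.02] store xy [ 0.1166 -0.0481]
```

View pics/s10.png

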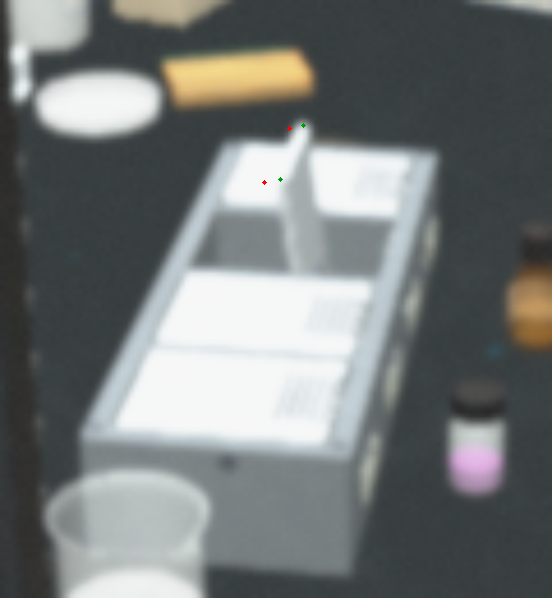

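View pics/t10.png

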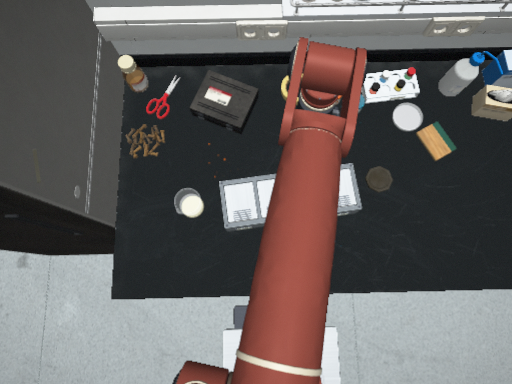

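Lid 3 stands at the 1.45 rad markers (zoom (280–303,125–180)) with the tool clear. The beaker (189,203), mortar (379,179), vial and bottle are where they were.

```bash
python3 -c "
from plant import workorder
print(workorder.job_done())"
```

```text
the job is handed in; nothing more can be done
None
```

The empty compartment is the third from the left. Its lid now stands almost upright, and the job is handed in after about 9 s.

- **Finding it:** I pressed the pad of lid 4 first, and it was solid at about 17 N with almost no give. Lid 3 then yielded freely at about 2 N, so I did not press lids 1 and 2.
- **Opening it:** I pressed lid 3 down to about 0.6 rad. Then, with the closed fingertips behind its risen far edge, I pushed it up along its arc. Forces stayed around 2 N.

**Last checks:**
- In the side picture the lid's edge sits on the projected 1.45 rad markers, so I put it at about 1.4 to 1.45 rad. A final small nudge showed no clear force, so I can't say whether it is resting on the stop.
- It stayed put after the gripper backed away, and the tool was clear of everything.
- The vial, dropper bottle and beaker look unmoved in the last side picture, and the beaker and mortar look unmoved in the top one. The arm hid the vial and bottle in that last top picture.

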